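# Index the turntable to its pointer and clamp it

### The job

Set the indexing turntable for the next mark on the wooden ring: with a fingertip, push the dial round by its upright peg until the white index line on the dial lines up with the line on the pointed rider at the edge of the scale, then push the clamp lever round until it stops. Only push, gently and from the side: grip neither the peg nor the lever, do not shift the rider, leave the ring lying on the dial and leave the things round about where they are.

Things in the scene. Friction and masses are not known exactly. Their poses are not given: they have to be found in the camera images.
- fixture: Indexing turntable, fixed to the bench. Origin on the bench, under the dial's axis; z up. Its x axis points roughly away from the robot, y to its left (yaw varies). Round grey base of radius 130 mm, 12 mm high; on it an aluminium scale ring of radius 118 mm, top at z = 22 mm, with a black line every 10 degrees. A base extension carries the clamp lever on the -y side.
- dial (a joint): Angle of the dark steel dial (radius 85 mm, its flat top 34 mm above the bench) about the vertical axis through the fixture's origin; positive is counter-clockwise seen from above. At 0 its peg and index line lie on the fixture's -x side. Free from -2.2 to 2.2 rad. Turns stiffly (0.12 N m, about 2 N at the peg) and stays where it is left.
- index_mark (a point): Outer end of the white index line on the dial's top (a line 12 x 2.6 mm, radial, at the rim in line with the peg), 84 mm from the axis, 34 mm above the bench.
- peg_top (a point): Centre of the top of the dial's upright aluminium peg: diameter 19 mm, 60 mm from the axis, standing from the dial's top (34 mm above the bench) to 74 mm above the bench. It lies on the same radius as the index line.
- target_mark (a point): The point at the dial's rim to which the pointed rider on the scale ring points, 84 mm from the axis, 34 mm above the bench (where index_mark must come). The rider itself, of dark steel with a white radial line, is a block clamped at the ring's edge with a point towards the dial, 89 to 130 mm from the axis, at most 35 mm above the bench; it stiffly stays at its place. At the start it always lies counter-clockwise of the index line, 0.6 to 2.3 rad on.
- rider (a joint): Angle of the rider about the dial's axis, same zero and sense as the dial: the lines are lined up when joint dial equals joint rider.
- lever (a joint): Angle of the clamp lever about its vertical pivot: 0 fully loose, 1.2 rad at the clamped stop, counter-clockwise seen from above. Starts at 0 to 0.15. Stays where it is left (0.09 N m, about 1.5 N at the knob). It does not itself hold or turn the dial.
- lever_knob (a point): Centre of the top of the lever's upright round black knob: diameter 21 mm, from 26 to 66 mm above the bench, 62 mm from the pivot.
- lever_pivot (a point): The lever's pivot, at the fixture's (0, -145 mm), 36 mm above the bench. At joint 0 the lever points from it 125 degrees clockwise from the fixture's +x axis (towards the robot and to its right); clamping it swings the knob away from the robot.
- bangle: Wooden ring blank, outer diameter 67 mm, 12 mm high, loose, lying on the dial round a centring boss (radius 19 mm, 11 mm high); origin at the centre of its underside. It rides round with the dial.
- glue: Bystander: small glue bottle, 29 mm diameter, 90 mm high, standing left of the turntable; origin under it.
- tin: Bystander: round tin, 58 mm diameter, 26 mm high, behind and left of the turntable; origin under it.
- block: Bystander: beech block 34 x 56 x 28 mm, lying behind the clamp lever; origin under it.
- pliers: Bystander: flat-nose pliers, 148 mm long, 12 mm high, to the left; origin under the middle.
- sanding: Bystander: cork sanding block 42 x 76 x 27 mm, to the right and back; origin under it.
Mind the look-alikes: they are no part of the job. Of the things shaped like the bangle, the wooden one is meant.

How it is judged:
On the way, in this order (a step that is already met when the one before it is completed fails the run):
1. the dial rests with its index line at the rider's line while the lever is still loose (horizontal distance between index_mark and target_mark below 0.0045 m and velocity of joint dial between -0.05 and 0.05 rad/s and value of joint lever below 0.4 rad), for 0.3 s.
2. the clamp lever is pushed to its stop (value of joint lever above 1.05 rad), for 0.2 s.
At the end, for the whole second after the job is handed in: The index line's end is within 4.5 mm (3 degrees) of the rider's line, the dial is at rest, the lever is within 0.15 rad of its clamped stop, and the ring lies on the dial round its boss (horizontal distance between index_mark and target_mark below 0.0045 m and velocity of joint dial between -0.05 and 0.05 rad/s and value of joint lever above 1.05 rad and z of bangle in the frame of fixture between 0.03 and 0.038 m and horizontal distance between bangle and fixture below 0.015 m); the robot touches nothing.
It fails at once if the rider was shifted (more than 3 mm) (distance of target_mark from where it was at the start of the episode above 0.003 m).
It fails at once if the wooden ring was lifted (z of bangle in the frame of fixture above 0.044 m).
It fails at once if the peg or the lever knob was taken between the fingers ((horizontal distance between the grasp point and peg_top below 0.01 m and z of the grasp point in the frame of peg_top below 0.008 m) or (horizontal distance between the grasp point and lever_knob below 0.01 m and z of the grasp point in the frame of lever_knob below 0.008 m)).
It fails at once if the turntable was pushed harder than 40 N (contact force between the fingers and fixture above 40 N).
It fails at once if a bystander was moved more than 25 mm (distance of any of glue, tin, block, pliers, sanding from where it was at the start of the episode above 0.025 m).
It also fails if it takes over 54 s, if anything falls off the work surface, if the arm or the gripper's body presses on something with over 40 N, if the wrist force passes 120 N, or if a joint passes its speed limit or range.

### The arm

A 6-joint arm with a two-finger parallel gripper is mounted at the origin on a cart in front of the work surface, level with it; the furniture and walls round the work are solid. World frame = base frame: x ahead of the robot, y to its left, z up, the work surface at z = 0. Lengths are in m, angles in rad, forces in N, time in s.
With the tool pointing down it reaches from about 0.3 to 0.75 m from the base axis. Payload 8.5 kg.
Tool frame: the origin (TCP) lies between the finger pads; the fingertips stand 11 mm ahead of it and the grasp point (between the pads) lies 8 mm behind it (r.tips_ahead is the distance from the TCP to the fingertips, in m); z points along the fingers, y is the line along which they close (so a half turn about z gives the same grasp; the last joint's range is limited). The gripper opens to 88 mm and grips with 3 to 60 N. Pads are 18 mm wide; open, the fingers measure 123 mm over their backs; the gripper's body (75 mm by 187 mm) begins 45 mm behind the grasp point.
Start: joints at [-1.466, 0.381, 1.297, -0, 1.464, -0.215], TCP at [0.173, -0.522, 0.25] pointing down, gripper open.
Joint ranges: [-3.11, 3.11], [-0.89, 2.33], [0.22, 2.48], [-1.42, 4.56], [0.17, 2.85], [-2.88, 2.88]. Speed limits (rad/s): [2.39, 2.39, 3.14, 3.14, 3.14, 3.14].

### API

Orientations are given as a unit quaternion [w, x, y, z].
In Python, from workcell import r gives the robot as it stands.
- The arm moves only by the tool apply_moves, never from a script. Its argument "series" is a list of rows, each an object of numbers: "x", "y", "z": the shift along the world's x, y, z in cm; "rx", "ry", "rz": the turn, a rotation vector about the world's x, y, z in degrees; "grip": the opening, from 0 (shut) to 1 (fully open). In form: [{"x": .., "y": .., "z": .., "rx": .., "ry": .., "rz": .., "grip": ..}, ...]. A call has 1 to 20 rows; each row shifts and turns the commanded pose from where the row before left it; what a row does not reach is not made up. A row lasts 1/10 s, in which the tool goes at most 50 mm and 8.59 degrees, less where a joint would pass 70% of its speed; a pose out of reach is approached as far as the arm can. A call with a gripper value outside its range is refused whole. The fingers move at their own pace and stop on an object; the grip force is fixed at half the most. Time passes only in rows, so rows that do not move let the fingers close. It gives the time, the measured TCP pose, the force, the opening and the grip force at its end, in the units of the state.
- r.state(): the state, without advancing time (a new reading comes with each control period).
- r.get_image(name): name is "side" or "top"; returns the picture (400x640x3 uint8, red, green, blue); there is no depth.
- r.camera_info(name): a dict with "fov_y" (degrees; the focal length in pixels is half the picture's height over the tangent of half this angle, whatever the lens; pixels are square), "cx", "cy" (the principal point, pixels), "R" (3x3) and "t" (3): a world point X has camera coordinates R X + t. Camera axes: x right, y down, z forward; pixel columns grow to the right and rows downward; lengths in m; the calibration is good to about 2 mm. A picture is of the moment at which its call begins. camera_info takes no time and is no camera call.
- r.finish_job(): hands the job in; it is judged then, once.
The state is a dict: "t": time; "joint_pos": joint angles; "qvel": joint speeds; "tau": joint torques, N m; "ee_pos": TCP position; "tool_rot": TCP orientation; "wrist_force": force on the tool from outside, world axes, zero at the start; "moment": the same for the moment, N m; "grip_width": opening from 0.0 (shut) to 1.0 (fully open); "gripper_force": force on a finger pad.
Only numpy, scipy, OpenCV 4.12 (cv2) and the standard library are available. Lean on these libraries where they do the work, as an engineer would, in place of code of your own. Each camera call takes 0.05 s, during which the arm holds its last target. There are 200 camera calls.

## Working session

There is one attempt and no reset: what is moved stays moved. The work goes in short steps, Python scripts to look and compute and a tool call to move; the robot and the scene stay as the last step left them, time stands still between calls to the robot, and variables do not carry over. Pictures are saved under pics/ and viewed, at most 10 in all, crops included, and the job is handed in when it is done.

Besides the shell and the picture viewer there is one more tool, called as name(argument=value, ...), one argument or row to a line, values as JSON. apply_moves: Moves the arm, as the interface text tells. Its arguments: {"type":"object","properties":{"series":{"type":"array","items":{"type":"object","properties":{"x":{"type":"number"},"y":{"type":"number"},"z":{"type":"number"},"rx":{"type":"number"},"ry":{"type":"number"},"rz":{"type":"number"},"grip":{"type":"number"}}}}},"required":["series"]}

```bash
mkdir -p pics; ls; python3 - <<'E'
from workcell import r
import cv2
for n in("top","side"):
    cv2.imwrite(f"pics/{n}0.png",r.get_image(n)[:,:,::-1]); print(n,r.camera_info(n))
print(r.state())
E
```

```text
pics
top {'fov_y': 45.72312742594971, 'cx': 315.13328537944, 'cy': 200.79917652436473, 'R': array([[-0.23519064, -0.97194398, -0.00320491],
       [-0.89960851,  0.21893287, -0.37785305],
       [ 0.36795365, -0.08598434, -0.92586003]]), 't': array([0.2276729 , 0.54690684, 1.3622242 ])}
side {'fov_y': 57.36073068990041, 'cx': 320.7270385107626, 'cy': 200.23801203443372, 'R': array([[-0.93882914, -0.34366131, -0.02228765],
       [-0.15142421,  0.47006058, -0.86954802],
       [ 0.30930656, -0.81298214, -0.49334521]]), 't': array([0.58616361, 0.11412991, 0.90645409])}
{'t': 0.1, 'joint_pos': array([-1.46630678e+00,  3.81121116e-01,  1.29816371e+00, -3.75980260e-05,
        1.46361146e+00, -2.15306427e-01]), 'qvel': array([ 0.00051858, -0.00397627, -0.00373856,  0.00063766,  0.00020798,
       -0.0010797 ]), 'tau': array([ 1.40052784e-03, -4.38657224e+01, -2.24912542e+01,  7.13474653e-02,
        3.41449503e-02, -6.06929598e-05]), 'ee_pos': array([ 0.17286473, -0.5218706 ,  0.24921071]), 'tool_rot': array([-6.51850114e-04,  9.87242999e-01,  1.59219461e-01,  1.74364638e-05]), 'wrist_force': array([ 0.26280345, -0.78358032,  0.55291491]), 'moment': array([-0.02070736,  0.00727127, -0.04502915]), 'gripper_force': 0.0, 'grip_width': 0.9988195578645478}
```

View pics/top0.png

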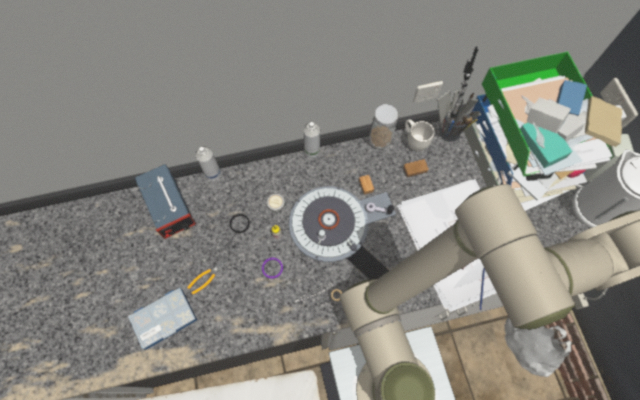

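View pics/side0.png

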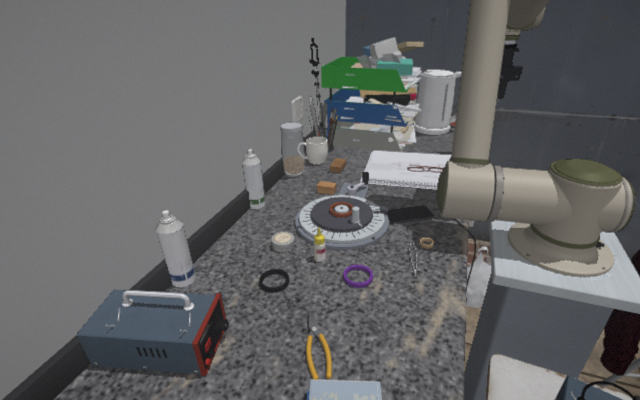

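The top view shows the turntable at about (329,221) and the lever near (380,208). The side view has the table at (343,218). I'll enlarge both.

```bash
python3 - <<'E'
import cv2,numpy as np
a=cv2.imread("pics/top0.png")[170:280,270:420]; b=cv2.imread("pics/side0.png")[170:255,285:445]
a=cv2.resize(a,(800,587),interpolation=cv2.INTER_CUBIC); b=cv2.resize(b,(800,425),interpolation=cv2.INTER_CUBIC)
cv2.imwrite("pics/ct.png",a);cv2.imwrite("pics/cs.png",b)
E
```

```text
(no output)
```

View pics/ct.png

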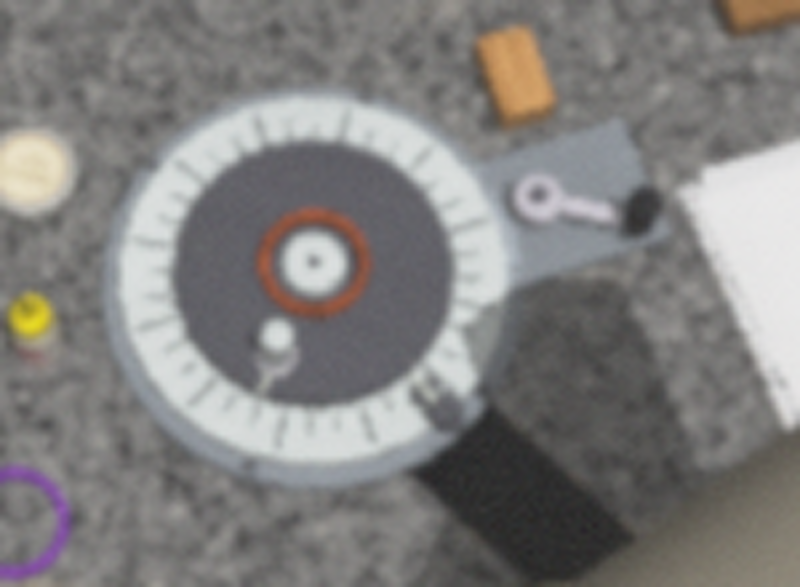

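View pics/cs.png

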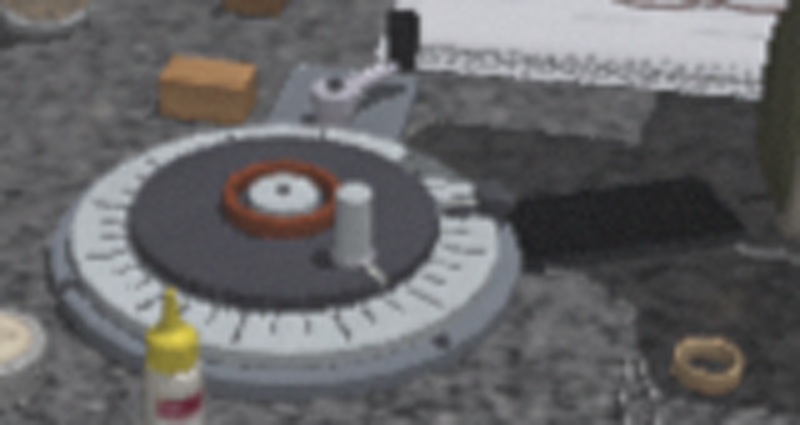

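```bash
cat > h.py <<'E'
import numpy as np
from workcell import r
def ray(n,p):
    c=r.camera_info(n); f=200/np.tan(np.radians(c['fov_y'])/2)
    d=c['R'].T@np.array([(p[0]-c['cx'])/f,(p[1]-c['cy'])/f,1]); return -c['R'].T@c['t'],d
def onz(n,p,z):
    o,d=ray(n,p); return o+d*(z-o[2])/d[2]
def T(u,v): return (270-.5+(u+.5)/5.3333+0,170-.5+(v+.5)/5.3364)
def S(u,v): return (285-.5+(u+.5)/5,170-.5+(v+.5)/5)
def tri(a,b):
    (o,d),(p,e)=ray("top",a),ray("side",b)
    d/=np.linalg.norm(d);e/=np.linalg.norm(e)
    s=np.linalg.lstsq(np.c_[d,-e],p-o,rcond=None)[0]; return (o+s[0]*d+p+s[1]*e)/2
def ang(v,yaw): return (np.arctan2(v[1],v[0])-yaw-np.pi+np.pi)%(2*np.pi)-np.pi
E
python3 - <<'E'
from h import *
np.set_printoptions(precision=4,suppress=True)
L={'boss':((314,262),(284,190),.045),'pegtop':((277,334),(353,190),.074),'idx':((263,393),(381,284),.034),'ridertip':((424,377),(440,209),.034),'riderouter':((447,400),(480,210),.034),'knob':((648,200),(403,14),.066),'pivot':((538,194),(335,85),.04),
'blk_cornerA':((490,405),(512,200),.0),'blkB':((415,470),(528,265),0),'blkC':((635,537),(690,178),0),'blkD':((545,580),(745,230),0),'glue':((30,310),(172,292),.09)}
for k,(a,b,z) in L.items(): print(k,onz("top",T(*a),z),onz("side",S(*b),z),tri(T(*a),S(*b)))
E
```

```text
boss [0.5401 0.0596 0.045 ] [0.5416 0.0579 0.045 ] [0.5404 0.0598 0.046 ]
pegtop [0.492  0.0946 0.074 ] [0.4933 0.0935 0.074 ] [0.4925 0.0947 0.0745]
idx [0.4712 0.1079 0.034 ] [0.4714 0.1153 0.034 ] [0.4731 0.1075 0.0286]
ridertip [0.4583 0.0129 0.034 ] [0.4595 0.0334 0.034 ] [0.4633 0.0108 0.0199]
riderouter [0.4414 0.0034 0.034 ] [0.4385 0.0277 0.034 ] [0.4445 0.001  0.018 ]
knob [ 0.5238 -0.1408  0.066 ] [ 0.5245 -0.1377  0.066 ] [ 0.5249 -0.1413  0.0642]
pivot [ 0.5522 -0.0838  0.04  ] [ 0.5518 -0.0801  0.04  ] [ 0.553  -0.0843  0.0378]
blk_cornerA [ 0.4417 -0.0261  0.    ] [ 0.4328 -0.0447  0.    ] [ 0.4336 -0.0236  0.0138]
blkB [0.4134 0.0284 0.    ] [0.4108 0.0217 0.    ] [0.4109 0.0291 0.0051]
blkC [ 0.3433 -0.0874  0.    ] [ 0.3372 -0.1026  0.    ] [ 0.3386 -0.0849  0.0106]
blkD [ 0.3311 -0.0285  0.    ] [ 0.3009 -0.0527  0.    ] [ 0.3134 -0.023   0.0214]
glue [0.5345 0.2306 0.09  ] [0.5409 0.2336 0.09  ] [0.5388 0.2311 0.0874]
```

```bash
python3 - <<'E'
from h import *
import cv2
def g(n,x,y,w,h):
    im=np.mean([r.get_image(n).astype(float) for _ in range(8)],0)[:,:,::-1]
    np.save(f"pics/{n}avg.npy",im)
    c=im[y:y+h,x:x+w]; c=255*(np.clip(c/200,0,1))**.6
    return cv2.resize(c,(w*14,h*14),interpolation=cv2.INTER_CUBIC).clip(0,255).astype(np.uint8)
a=g("top",334,224,40,36); b=g("side",360,195,40,30)
o=np.zeros((504,560,3),np.uint8); 
cv2.imwrite("pics/r1.png",a); cv2.imwrite("pics/r2.png",b)
E
```

```text
(no output)
```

View pics/r1.png

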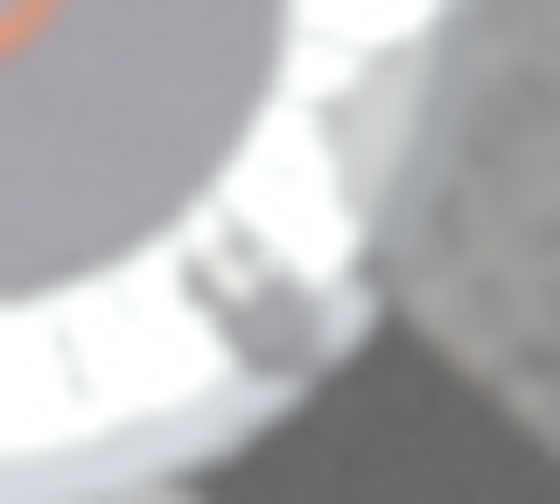

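View pics/r2.png

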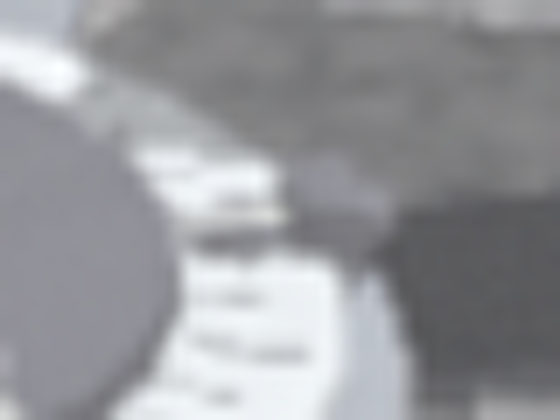

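The top crop shows the rider's white line at about (228,270), running from the tip (205,243) to the block (278,325). In the side crop the line runs from (195,228) to (285,214).

```bash
python3 - <<'E'
from h import *
np.set_printoptions(precision=4,suppress=True)
C=np.array([.5405,.0592])
t=lambda u,v:(334-.5+u/14,224-.5+v/14); s=lambda u,v:(360-.5+u/14,195-.5+v/14)
def show(k,n,p,z):
    q=onz(n,p,z)[:2]; v=q-C; print(k,q,np.hypot(*v),np.degrees(np.arctan2(v[1],v[0]))%360)
for z in(.030,.035):
  for p in((205,243),(228,270),(278,325)): show("T",'top',t(*p),z)
  for p in((195,229),(240,221),(285,214),(340,200)): show("S",'side',s(*p),z)
show('pegT','top',T(277,334),.074); show('pegS','side',S(353,190),.074)
show('idxT','top',T(266,388),.034); show('idxS','side',S(381,284),.034)
show('boss','top',T(314,262),.045); show('bossS','side',S(284,190),.045)
# dial rim ellipse fits from top: project for check
import cv2
for n,box in(("top",(270,170,150,110)),("side",(285,170,160,85))):
    im=np.load(f"pics/{n}avg.npy").mean(2); x,y,w,h=box; c=im[y:y+h,x:x+w]
    m=((c>60)&(c<105)).astype(np.uint8); cv2.imwrite("/tmp/m.png",m*255)
    q=onz(n,(0,0),.034)
    # radial edge search about centre
    ci=r.camera_info(n); f=200/np.tan(np.radians(ci['fov_y'])/2)
    P=lambda X:(lambda c:np.array([f*c[0]/c[2]+ci['cx'],f*c[1]/c[2]+ci['cy']]))(ci['R']@X+ci['t'])
    E=[]
    for a in np.radians(np.arange(0,360,4)):
        rr=np.arange(.074,.096,.0005); L=[cv2.getRectSubPix(im.astype(np.float32),(1,1),tuple(map(float,P(np.array([C[0]+k*np.cos(a),C[1]+k*np.sin(a),.034])))))[0,0] for k in rr]
        g=np.gradient(L); i=g.argmax()
        if g[i]>2: E.append((C[0]+rr[i]*np.cos(a),C[1]+rr[i]*np.sin(a)))
    E=np.array(E)
    from scipy.optimize import least_squares
    o=least_squares(lambda p:np.hypot(E[:,0]-p[0],E[:,1]-p[1])-p[2],[*C,.085],loss='soft_l1',f_scale=.001); print(n,len(E),o.x)
b=onz('top',T(515,75),.028);print('block',b, 'tin',onz('top',T(35,170),.026))
E
```

```text
T [0.4582 0.0158] 0.0930592140120622 207.83201228548245
T [0.4508 0.0124] 0.10116009181644035 207.577996587052
T [0.4357 0.0048] 0.11805040162811462 207.43057912700363
S [0.4593 0.0234] 0.08876730241263957 203.8173222143064
S [0.4515 0.0176] 0.09821720831196012 205.05278055480454
S [0.4436 0.0122] 0.1076544389751924 205.8749710640794
S [0.4344 0.0035] 0.11983499824274556 207.68746567476555
T [0.4568 0.0165] 0.09401096189368027 207.0425454271551
T [0.4494 0.0131] 0.10208863724983899 206.85415718549288
T [0.4344 0.0056] 0.11892236875371714 206.81078410435305
S [0.4577 0.0315] 0.08734533031647786 198.49812731538998
S [0.45   0.0258] 0.09649394554483177 200.25260662693725
S [0.4422 0.0205] 0.10569544758735597 201.50284104870698
S [0.433  0.0118] 0.11747286073351226 203.77569766502685
pegT [0.492  0.0946] 0.06002554736233673 143.8732171028391
pegS [0.4933 0.0935] 0.058375595025699334 143.95838191191444
idxT [0.4738 0.1054] 0.08113337404345486 145.28005350999646
idxS [0.4714 0.1153] 0.08902010094093749 140.92528305472212
boss [0.5401 0.0596] 0.000602417495693719 136.45972378999565
bossS [0.5416 0.0579] 0.0016499079704908328 310.35220838411396
top 90 [0.539  0.0607 0.0853]
side 84 [0.54   0.0666 0.0885]
block [ 0.6366 -0.0946  0.028 ] tin [0.6457 0.2096 0.026 ]
```

The wooden ring (the red-brown one on the boss at the dial centre, top pixel (329,219)) is the one meant; the black, purple and small tan rings lie off the dial. Peg at 144°, rider at about 207.4° in world, so the dial must turn roughly 63.5° counter-clockwise. Now I'll move to the clockwise side of the peg with the fingers shut.

apply_moves(
  series=[
    {"x": 1.88, "y": 3.58, "rz": 2, "grip": 0},
    {"x": 1.88, "y": 3.58, "rz": 2, "grip": 0},
    {"x": 1.88, "y": 3.58, "rz": 2, "grip": 0},
    {"x": 1.88, "y": 3.58, "rz": 2, "grip": 0},
    {"x": 1.88, "y": 3.58, "rz": 2, "grip": 0},
    {"x": 1.88, "y": 3.58, "rz": 2, "grip": 0},
    {"x": 1.88, "y": 3.58, "rz": 2, "grip": 0},
    {"x": 1.88, "y": 3.58, "rz": 2, "grip": 0},
    {"x": 1.88, "y": 3.58, "rz": 2, "grip": 0},
    {"x": 1.88, "y": 3.58, "rz": 2, "grip": 0},
    {"x": 1.88, "y": 3.58, "rz": 2, "grip": 0},
    {"x": 1.88, "y": 3.58, "rz": 2, "grip": 0},
    {"x": 1.88, "y": 3.58, "rz": 2, "grip": 0},
    {"x": 1.88, "y": 3.58, "rz": 2, "grip": 0},
    {"x": 1.88, "y": 3.58, "rz": 2, "grip": 0},
    {"x": 1.88, "y": 3.58, "rz": 2, "grip": 0},
    {"x": 1.88, "y": 3.58, "rz": 2, "grip": 0},
    {"x": 1.88, "y": 3.58, "rz": 2, "grip": 0},
  ],
)

```text
$.series[0]: bad value
```

apply_moves(
  series=[
    {"x": 1.88, "y": 3.58, "z": 0, "rx": 0, "ry": 0, "rz": 2, "grip": 0},
  ],
)

```text
t: 1.0
ee_pos: [0.1905, -0.4884, 0.249]
tool_rot: [0.0, 0.985, 0.175, -0.0]
wrist_force: [1.2, 0.0, 0.3]
grip_width: 0.931
gripper_force: 0.0
```

apply_moves(
  series=[
    {"x": 1.88, "y": 3.58, "z": 0, "rx": 0, "ry": 0, "rz": 2, "grip": 0},
    {"x": 1.88, "y": 3.58, "z": 0, "rx": 0, "ry": 0, "rz": 2, "grip": 0},
    {"x": 1.88, "y": 3.58, "z": 0, "rx": 0, "ry": 0, "rz": 2, "grip": 0},
    {"x": 1.88, "y": 3.58, "z": 0, "rx": 0, "ry": 0, "rz": 2, "grip": 0},
    {"x": 1.88, "y": 3.58, "z": 0, "rx": 0, "ry": 0, "rz": 2, "grip": 0},
    {"x": 1.88, "y": 3.58, "z": 0, "rx": 0, "ry": 0, "rz": 2, "grip": 0},
    {"x": 1.88, "y": 3.58, "z": 0, "rx": 0, "ry": 0, "rz": 2, "grip": 0},
    {"x": 1.88, "y": 3.58, "z": 0, "rx": 0, "ry": 0, "rz": 2, "grip": 0},
    {"x": 1.88, "y": 3.58, "z": 0, "rx": 0, "ry": 0, "rz": 2, "grip": 0},
    {"x": 1.88, "y": 3.58, "z": 0, "rx": 0, "ry": 0, "rz": 2, "grip": 0},
    {"x": 1.88, "y": 3.58, "z": 0, "rx": 0, "ry": 0, "rz": 2, "grip": 0},
    {"x": 1.88, "y": 3.58, "z": 0, "rx": 0, "ry": 0, "rz": 2, "grip": 0},
    {"x": 1.88, "y": 3.58, "z": 0, "rx": 0, "ry": 0, "rz": 2, "grip": 0},
    {"x": 1.88, "y": 3.58, "z": 0, "rx": 0, "ry": 0, "rz": 2, "grip": 0},
    {"x": 1.88, "y": 3.58, "z": 0, "rx": 0, "ry": 0, "rz": 2, "grip": 0},
    {"x": 1.88, "y": 3.58, "z": 0, "rx": 0, "ry": 0, "rz": 2, "grip": 0},
    {"x": 1.88, "y": 3.58, "z": 0, "rx": 0, "ry": 0, "rz": 2, "grip": 0},
    {"x": 0, "y": 0, "z": 0, "rx": 0, "ry": 0, "rz": 0, "grip": 0},
  ],
)

```text
t: 2.8
ee_pos: [0.5124, 0.1256, 0.2493]
tool_rot: [-0.0, 0.889, 0.459, 0.0]
wrist_force: [-0.0, -0.5, -0.2]
grip_width: 0.007
gripper_force: 0.0
```

apply_moves(
  series=[
    {"x": 0, "y": 0, "z": -3.7, "rx": 0, "ry": 0, "rz": 0, "grip": 0},
    {"x": 0, "y": 0, "z": -3.7, "rx": 0, "ry": 0, "rz": 0, "grip": 0},
    {"x": 0, "y": 0, "z": -3.7, "rx": 0, "ry": 0, "rz": 0, "grip": 0},
    {"x": 0, "y": 0, "z": -3.7, "rx": 0, "ry": 0, "rz": 0, "grip": 0},
    {"x": 0, "y": 0, "z": -3.4, "rx": 0, "ry": 0, "rz": 0, "grip": 0},
    {"x": 0, "y": 0, "z": 0, "rx": 0, "ry": 0, "rz": 0, "grip": 0},
  ],
)

```text
t: 3.4
ee_pos: [0.5092, 0.1217, 0.0646]
tool_rot: [-0.002, 0.89, 0.456, -0.003]
wrist_force: [0.7, -0.2, 0.9]
grip_width: 0.005
gripper_force: 0.0
```

```bash
python3 - <<'E'
from h import *
import cv2
s=r.state(); print(s['ee_pos'],s['tool_rot'])
a=r.get_image("top")[170:280,270:420,::-1]; b=r.get_image("side")[150:255,285:445,::-1]
cv2.imwrite("pics/c3.png",np.hstack([cv2.resize(a,(400,300),interpolation=3),cv2.resize(b,(400,300),interpolation=3)]))
C=np.array([.540,.0598]); 
for th in range(144,209,6):
    a=np.radians(th);u=np.array([np.cos(a),np.sin(a)]);t=np.array([-u[1],u[0]]); print(th,C+.06*u-.0185*t)
E
```

```text
[0.50918966 0.12166883 0.06461051] [-0.00164928  0.8898913   0.45615649 -0.00346578]
144 [0.50233301 0.11003393]
150 [0.49728848 0.10582147]
156 [0.4927119  0.10110479]
162 [0.48865342 0.09593557]
168 [0.48515751 0.09037043]
174 [0.48226246 0.08447036]
180 [0.48   0.0783]
186 [0.47839491 0.07192695]
192 [0.47746478 0.06542103]
198 [0.47721979 0.05885353]
204 [0.47766264 0.05229639]
```

View pics/c3.png

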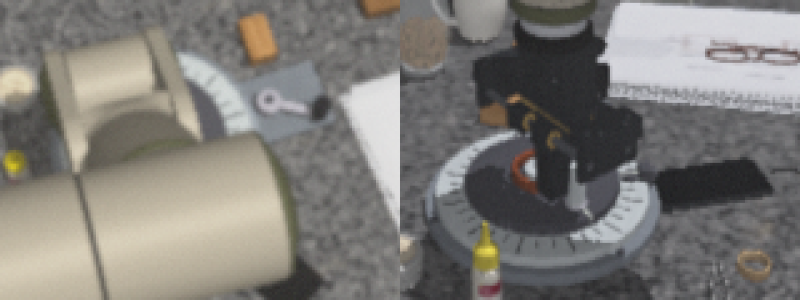

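apply_moves(
  series=[
    {"x": -0.23, "y": -0.39, "z": 0.1, "rx": 0, "ry": 0, "rz": 0, "grip": 0},
    {"x": -0.23, "y": -0.39, "z": 0, "rx": 0, "ry": 0, "rz": 0, "grip": 0},
    {"x": -0.23, "y": -0.39, "z": 0, "rx": 0, "ry": 0, "rz": 0, "grip": 0},
    {"x": -0.25, "y": -0.21, "z": 0, "rx": 0, "ry": 0, "rz": 3, "grip": 0},
    {"x": -0.25, "y": -0.21, "z": 0, "rx": 0, "ry": 0, "rz": 3, "grip": 0},
    {"x": -0.23, "y": -0.24, "z": 0, "rx": 0, "ry": 0, "rz": 3, "grip": 0},
    {"x": -0.23, "y": -0.24, "z": 0, "rx": 0, "ry": 0, "rz": 3, "grip": 0},
    {"x": -0.2, "y": -0.26, "z": 0, "rx": 0, "ry": 0, "rz": 3, "grip": 0},
    {"x": -0.2, "y": -0.26, "z": 0, "rx": 0, "ry": 0, "rz": 3, "grip": 0},
    {"x": 0, "y": 0, "z": 0, "rx": 0, "ry": 0, "rz": 0, "grip": 0},
  ],
)

```text
t: 4.5
ee_pos: [0.4908, 0.0961, 0.0694]
tool_rot: [0.0, 0.807, 0.59, 0.0]
wrist_force: [-0.4, 0.0, 0.1]
grip_width: 0.003
gripper_force: 0.0
```

apply_moves(
  series=[
    {"x": -0.21, "y": -0.28, "z": -0.2, "rx": 0, "ry": 0, "rz": 3, "grip": 0},
    {"x": -0.21, "y": -0.28, "z": 0, "rx": 0, "ry": 0, "rz": 3, "grip": 0},
    {"x": -0.16, "y": -0.3, "z": 0, "rx": 0, "ry": 0, "rz": 3, "grip": 0},
    {"x": -0.16, "y": -0.3, "z": 0, "rx": 0, "ry": 0, "rz": 3, "grip": 0},
    {"x": -0.13, "y": -0.31, "z": 0, "rx": 0, "ry": 0, "rz": 3, "grip": 0},
    {"x": -0.13, "y": -0.31, "z": 0, "rx": 0, "ry": 0, "rz": 3, "grip": 0},
    {"x": -0.08, "y": -0.32, "z": 0, "rx": 0, "ry": 0, "rz": 3, "grip": 0},
    {"x": -0.08, "y": -0.32, "z": 0, "rx": 0, "ry": 0, "rz": 3, "grip": 0},
    {"x": -0.05, "y": -0.32, "z": 0, "rx": 0, "ry": 0, "rz": 3, "grip": 0},
    {"x": -0.05, "y": -0.32, "z": 0, "rx": 0, "ry": 0, "rz": 3, "grip": 0},
    {"x": 0, "y": 0, "z": 0, "rx": 0, "ry": 0, "rz": 0, "grip": 0},
  ],
)

```text
t: 5.6
ee_pos: [0.4783, 0.0655, 0.067]
tool_rot: [0.0, 0.628, 0.779, 0.0]
wrist_force: [-0.6, -0.3, 0.3]
grip_width: 0.006
gripper_force: 0.0
```

```bash
python3 - <<'E'
from h import *
import cv2
s=r.state(); print(s['ee_pos'],s['tool_rot'],s['wrist_force'])
b=r.get_image("side")[160:255,290:430,::-1]; cv2.imwrite("pics/c4.png",cv2.resize(b,None,fx=5,fy=5,interpolation=3))
C=np.array([.540,.0598]);v=s['ee_pos'][:2]-C
for d in(.018,.0185,.0195): print(d,np.degrees(np.arctan2(v[1],v[0])+np.arcsin(d/np.hypot(*v)))%360)
for th in (200,203,205,207):
    a=np.radians(th);u=np.array([np.cos(a),np.sin(a)]);t=np.array([-u[1],u[0]]); print(th,C+.06*u-.0185*t-s['ee_pos'][:2])
E
```

```text
[0.47828364 0.06551787 0.06704718] [2.27060106e-04 6.27581528e-01 7.78550812e-01 9.00760232e-05] [-0.63959114 -0.25278043  0.32249023]
0.018 191.58949006330386
0.0185 192.07313992838849
0.0195 193.0443255166131
200 [-0.00099257 -0.00885476]
203 [-0.00074246 -0.0121324 ]
205 [-0.00048055 -0.01430827]
207 [-0.00014286 -0.01647368]
```

View pics/c4.png

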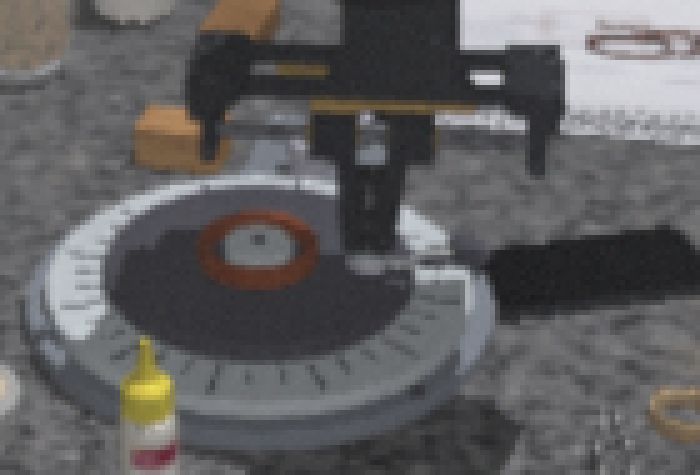

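apply_moves(
  series=[
    {"x": -0.03, "y": -0.3, "z": 0, "rx": 0, "ry": 0, "rz": 3, "grip": 0},
    {"x": -0.02, "y": -0.3, "z": 0, "rx": 0, "ry": 0, "rz": 3, "grip": 0},
    {"x": -0.02, "y": -0.3, "z": 0, "rx": 0, "ry": 0, "rz": 3, "grip": 0},
    {"x": 0, "y": -0.3, "z": 0, "rx": 0, "ry": 0, "rz": 3, "grip": 0},
    {"x": 0, "y": -0.1, "z": 0, "rx": 0, "ry": 0, "rz": 0, "grip": 0},
    {"x": 0, "y": 0, "z": 0, "rx": 0, "ry": 0, "rz": 0, "grip": 0},
    {"x": -0.3, "y": 1, "z": 0, "rx": 0, "ry": 0, "rz": 0, "grip": 0},
    {"x": -0.5, "y": 2, "z": 0, "rx": 0, "ry": 0, "rz": 0, "grip": 0},
    {"x": 0, "y": 2, "z": 3, "rx": 0, "ry": 0, "rz": 0, "grip": 0},
    {"x": 0, "y": 3, "z": 3, "rx": 0, "ry": 0, "rz": 0, "grip": 0},
    {"x": 0, "y": 3, "z": 3, "rx": 0, "ry": 0, "rz": 0, "grip": 0},
    {"x": 0, "y": 3, "z": 3, "rx": 0, "ry": 0, "rz": 0, "grip": 0},
    {"x": -1, "y": 4, "z": 0, "rx": 0, "ry": 0, "rz": 0, "grip": 0},
    {"x": -1, "y": 4, "z": 0, "rx": 0, "ry": 0, "rz": 0, "grip": 0},
    {"x": -1, "y": 4, "z": 0, "rx": 0, "ry": 0, "rz": 0, "grip": 0},
    {"x": -1, "y": 4, "z": 0, "rx": 0, "ry": 0, "rz": 0, "grip": 0},
    {"x": 0, "y": 0, "z": 0, "rx": 0, "ry": 0, "rz": 0, "grip": 0},
  ],
)

```text
t: 7.35
ee_pos: [0.4272, 0.3567, 0.1865]
tool_rot: [-0.0, 0.541, 0.841, 0.0]
wrist_force: [-0.4, -0.9, -0.1]
grip_width: 0.002
gripper_force: 0.0
```

```bash
python3 - <<'E'
from h import *
import cv2
s=r.state(); print(s['ee_pos'],s['t'])
im=np.mean([r.get_image("top").astype(float) for _ in range(6)],0)[:,:,::-1]; np.save("pics/t5.npy",im)
c=255*np.clip(im[205:265,310:380]/220,0,1)**.7; cv2.imwrite("pics/c5.png",cv2.resize(c,None,fx=10,fy=10,interpolation=2).clip(0,255).astype(np.uint8)[:600])
E
```

```text
[0.42718445 0.35674826 0.18646248] 7.35
```

View pics/c5.png

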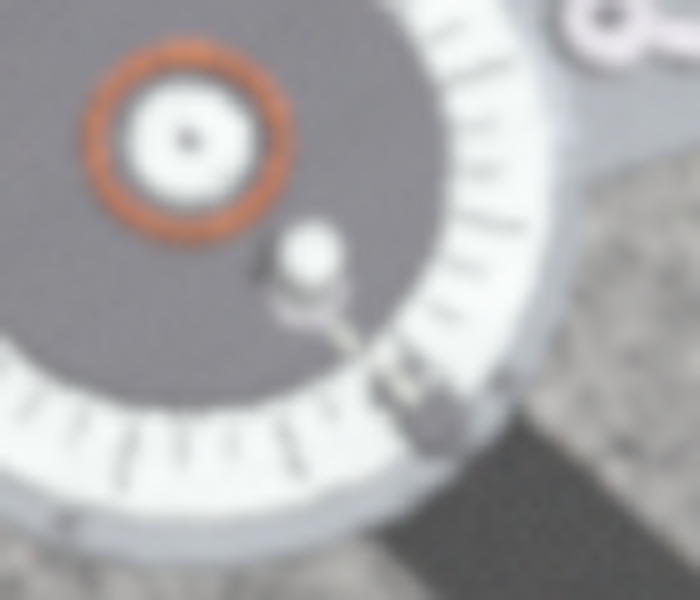

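The crop shows the peg top at (311,250), the index line from (333,325) to (365,358), the rider line at about (404,387) and the rider block at about (440,420).

```bash
python3 - <<'E'
from h import *
t=lambda u,v:(310-.5+u/10,205-.5+v/10)
for C in([.5405,.0592],[.539,.0607]):
  for k,p,z in(('peg',(311,250),.074),('idx',(365,357),.034),('idxmid',(345,338),.034),('rl0',(397,377),.033),('rl',(405,388),.033),('blk',(440,422),.034),('boss',(188,140),.045)):
    v=onz('top',t(*p),z)[:2]-C; print(k,np.hypot(*v).round(4),(np.degrees(np.arctan2(v[1],v[0]))%360).round(1))
E
```

```text
peg 0.0591 204.1
idx 0.0879 204.8
idxmid 0.0791 204.1
rl0 0.0991 207.1
rl 0.1034 206.8
blk 0.119 207.1
boss 0.0008 67.8
peg 0.0584 206.0
idx 0.0872 206.1
idxmid 0.0784 205.6
rl0 0.0985 208.3
rl 0.1028 207.9
blk 0.1184 208.1
boss 0.002 338.4
```

apply_moves(
  series=[
    {"x": 1, "y": -4, "z": 0, "rx": 0, "ry": 0, "rz": 1.2, "grip": 0},
    {"x": 1, "y": -4, "z": 0, "rx": 0, "ry": 0, "rz": 1.2, "grip": 0},
    {"x": 1, "y": -4, "z": 0, "rx": 0, "ry": 0, "rz": 0, "grip": 0},
    {"x": 1, "y": -4, "z": 0, "rx": 0, "ry": 0, "rz": 0, "grip": 0},
    {"x": 0, "y": -3, "z": -3, "rx": 0, "ry": 0, "rz": 0, "grip": 0},
    {"x": 0, "y": -3, "z": -3, "rx": 0, "ry": 0, "rz": 0, "grip": 0},
    {"x": 0, "y": -3, "z": -3, "rx": 0, "ry": 0, "rz": 0, "grip": 0},
    {"x": 0, "y": -2, "z": -3, "rx": 0, "ry": 0, "rz": 0, "grip": 0},
    {"x": 0.5, "y": -1.5, "z": 0, "rx": 0, "ry": 0, "rz": 0, "grip": 0},
    {"x": 0, "y": 0, "z": 0, "rx": 0, "ry": 0, "rz": 0, "grip": 0},
    {"x": 0, "y": 0, "z": 0, "rx": 0, "ry": 0, "rz": 0, "grip": 0},
  ],
)

```text
t: 8.75
ee_pos: [0.4747, 0.0675, 0.0672]
tool_rot: [0.0, 0.525, 0.851, 0.0]
wrist_force: [-0.7, 0.2, 0.4]
grip_width: 0.003
gripper_force: 0.0
```

apply_moves(
  series=[
    {"x": 0.1, "y": -0.5, "z": 0, "rx": 0, "ry": 0, "rz": 0, "grip": 0},
    {"x": 0.1, "y": -0.5, "z": 0, "rx": 0, "ry": 0, "rz": 0, "grip": 0},
    {"x": 0.05, "y": -0.26, "z": 0, "rx": 0, "ry": 0, "rz": 0, "grip": 0},
    {"x": 0.05, "y": -0.26, "z": 0, "rx": 0, "ry": 0, "rz": 0, "grip": 0},
    {"x": 0.04, "y": -0.26, "z": 0, "rx": 0, "ry": 0, "rz": 0, "grip": 0},
    {"x": 0, "y": 0, "z": 0, "rx": 0, "ry": 0, "rz": 0, "grip": 0},
    {"x": 0, "y": 0, "z": 0, "rx": 0, "ry": 0, "rz": 0, "grip": 0},
    {"x": -0.3, "y": 1, "z": 0, "rx": 0, "ry": 0, "rz": 0, "grip": 0},
    {"x": -0.5, "y": 2, "z": 0, "rx": 0, "ry": 0, "rz": 0, "grip": 0},
    {"x": 0, "y": 2, "z": 3, "rx": 0, "ry": 0, "rz": 0, "grip": 0},
    {"x": 0, "y": 3, "z": 3, "rx": 0, "ry": 0, "rz": 0, "grip": 0},
    {"x": 0, "y": 3, "z": 3, "rx": 0, "ry": 0, "rz": 0, "grip": 0},
    {"x": 0, "y": 3, "z": 3, "rx": 0, "ry": 0, "rz": 0, "grip": 0},
    {"x": -1, "y": 4, "z": 0, "rx": 0, "ry": 0, "rz": 0, "grip": 0},
    {"x": -1, "y": 4, "z": 0, "rx": 0, "ry": 0, "rz": 0, "grip": 0},
    {"x": -1, "y": 4, "z": 0, "rx": 0, "ry": 0, "rz": 0, "grip": 0},
    {"x": -1, "y": 4, "z": 0, "rx": 0, "ry": 0, "rz": 0, "grip": 0},
    {"x": 0, "y": 0, "z": 0, "rx": 0, "ry": 0, "rz": 0, "grip": 0},
  ],
)

```text
t: 10.55
ee_pos: [0.4276, 0.354, 0.1864]
tool_rot: [-0.0, 0.522, 0.853, 0.0]
wrist_force: [0.3, -1.3, -0.8]
grip_width: 0.002
gripper_force: 0.0
```

```bash
python3 - <<'E'
from h import *
import cv2
s=r.state(); print(s['ee_pos'],s['t'])
im=np.mean([r.get_image("top").astype(float) for _ in range(6)],0)[:,:,::-1]; np.save("pics/t6.npy",im)
c=255*np.clip(im[205:265,310:380]/220,0,1)**.7; cv2.imwrite("pics/c6.png",cv2.resize(c,None,fx=10,fy=10,interpolation=2).clip(0,255).astype(np.uint8)[:600])
E
```

```text
[0.42757978 0.35401554 0.18644689] 10.55
```

View pics/c6.png

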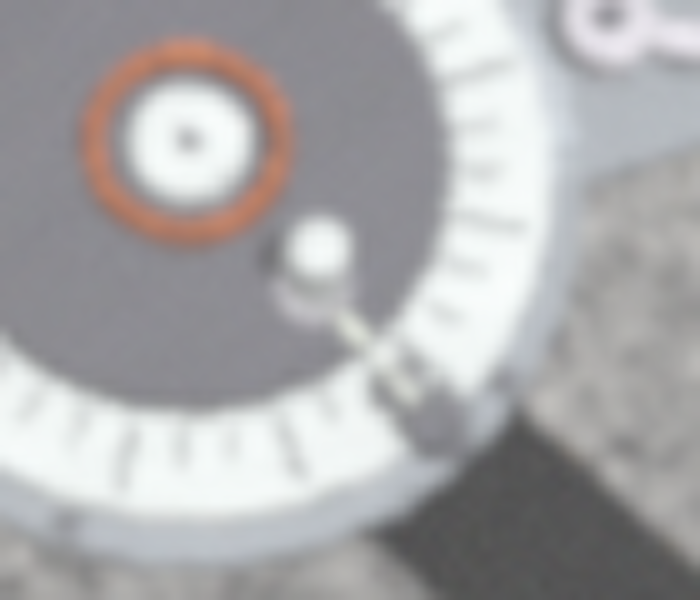

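The index line (340,315)–(375,350) now runs straight into the rider's line at (405,385), so the dial is aligned. Next is the lever.

apply_moves(
  series=[
    {"x": 0.57, "y": -4, "z": 0, "rx": 0, "ry": 0, "rz": 3, "grip": 0},
    {"x": 0.57, "y": -4, "z": 0, "rx": 0, "ry": 0, "rz": 3, "grip": 0},
    {"x": 0.57, "y": -4, "z": 0, "rx": 0, "ry": 0, "rz": 3, "grip": 0},
    {"x": 0.57, "y": -4, "z": 0, "rx": 0, "ry": 0, "rz": 3, "grip": 0},
    {"x": 0.57, "y": -4, "z": 0, "rx": 0, "ry": 0, "rz": 3, "grip": 0},
    {"x": 0.57, "y": -4, "z": 0, "rx": 0, "ry": 0, "rz": 3, "grip": 0},
    {"x": 0.57, "y": -4, "z": 0, "rx": 0, "ry": 0, "rz": 3, "grip": 0},
    {"x": 0.57, "y": -4, "z": 0, "rx": 0, "ry": 0, "rz": 3, "grip": 0},
    {"x": 0.57, "y": -4, "z": 0, "rx": 0, "ry": 0, "rz": 3, "grip": 0},
    {"x": 0.57, "y": -4, "z": 0, "rx": 0, "ry": 0, "rz": 3, "grip": 0},
    {"x": 0.57, "y": -4, "z": 0, "rx": 0, "ry": 0, "rz": 3, "grip": 0},
    {"x": 0.57, "y": -4, "z": 0, "rx": 0, "ry": 0, "rz": 3, "grip": 0},
    {"x": 0, "y": 0, "z": 0, "rx": 0, "ry": 0, "rz": 0, "grip": 0},
    {"x": 0, "y": 0, "z": 0, "rx": 0, "ry": 0, "rz": 0, "grip": 0},
  ],
)

```text
t: 12.25
ee_pos: [0.4978, -0.1309, 0.1866]
tool_rot: [-0.0, 0.237, 0.971, 0.0]
wrist_force: [0.1, 0.4, -0.6]
grip_width: 0.004
gripper_force: 0.0
```

```bash
python3 - <<'E'
from h import *
print(r.state()['ee_pos'],r.state()['joint_pos'])
P=np.array([.5523,-.083]); prev=None
for th in (-116.6,-106,-96,-86,-76,-66,-60,-54):
    a=np.radians(th);u=np.array([np.cos(a),np.sin(a)]);t=np.array([-u[1],u[0]]); q=P+.062*u-.0195*t; print(th,q.round(4),None if prev is None else ((q-prev)*100).round(2)); prev=q
E
```

```text
[ 0.49776902 -0.13087333  0.18660579] [-4.87513289e-01  3.76947257e-01  1.49958292e+00  1.90606633e-04
  1.26566244e+00 -1.57890546e+00]
-116.6 [ 0.5071 -0.1297] None
-106 [ 0.5165 -0.1372] [ 0.94 -0.75]
-96 [ 0.5264 -0.1426] [ 1.   -0.54]
-86 [ 0.5372 -0.1462] [ 1.07 -0.36]
-76 [ 0.5484 -0.1479] [ 1.12 -0.17]
-66 [ 0.5597 -0.1476] [1.13 0.03]
-60 [ 0.5664 -0.1464] [0.67 0.11]
-54 [ 0.573  -0.1446] [0.66 0.18]
```

apply_moves(
  series=[
    {"x": -0.4, "y": 0.4, "z": -3, "rx": 0, "ry": 0, "rz": 0, "grip": 0},
    {"x": 0, "y": 0, "z": -3.5, "rx": 0, "ry": 0, "rz": 0, "grip": 0},
    {"x": 0, "y": 0, "z": -3.5, "rx": 0, "ry": 0, "rz": 0, "grip": 0},
    {"x": 0, "y": 0, "z": -3, "rx": 0, "ry": 0, "rz": 0, "grip": 0},
    {"x": 0, "y": 0, "z": 0, "rx": 0, "ry": 0, "rz": 0, "grip": 0},
    {"x": 0, "y": 0, "z": 0, "rx": 0, "ry": 0, "rz": 0, "grip": 0},
  ],
)

```text
t: 12.85
ee_pos: [0.4944, -0.1254, 0.0575]
tool_rot: [-0.0, 0.236, 0.972, 0.0]
wrist_force: [0.4, -1.1, 0.4]
grip_width: 0.003
gripper_force: 0.0
```

apply_moves(
  series=[
    {"x": 0.42, "y": -0.14, "z": 0, "rx": 0, "ry": 0, "rz": 0, "grip": 0},
    {"x": 0.42, "y": -0.14, "z": 0, "rx": 0, "ry": 0, "rz": 0, "grip": 0},
    {"x": 0.42, "y": -0.15, "z": 0, "rx": 0, "ry": 0, "rz": 0, "grip": 0},
    {"x": 0.31, "y": -0.25, "z": 0, "rx": 0, "ry": 0, "rz": 3.5, "grip": 0},
    {"x": 0.31, "y": -0.25, "z": 0, "rx": 0, "ry": 0, "rz": 3.5, "grip": 0},
    {"x": 0.32, "y": -0.25, "z": 0, "rx": 0, "ry": 0, "rz": 3.5, "grip": 0},
    {"x": 0.33, "y": -0.18, "z": 0, "rx": 0, "ry": 0, "rz": 3.3, "grip": 0},
    {"x": 0.33, "y": -0.18, "z": 0, "rx": 0, "ry": 0, "rz": 3.3, "grip": 0},
    {"x": 0.34, "y": -0.18, "z": 0, "rx": 0, "ry": 0, "rz": 3.3, "grip": 0},
    {"x": 0.35, "y": -0.12, "z": 0, "rx": 0, "ry": 0, "rz": 3.3, "grip": 0},
    {"x": 0.36, "y": -0.12, "z": 0, "rx": 0, "ry": 0, "rz": 3.3, "grip": 0},
    {"x": 0.36, "y": -0.12, "z": 0, "rx": 0, "ry": 0, "rz": 3.3, "grip": 0},
    {"x": 0, "y": 0, "z": 0, "rx": 0, "ry": 0, "rz": 0, "grip": 0},
  ],
)

```text
t: 14.15
ee_pos: [0.5375, -0.147, 0.0571]
tool_rot: [0.0, -0.027, 1.0, -0.0]
wrist_force: [-0.0, -0.0, -0.4]
grip_width: 0.007
gripper_force: 0.0
```

```bash
python3 - <<'E'
from workcell import r
s=r.state();print(s['ee_pos'],s['joint_pos'][5],s['wrist_force'])
E
```

```text
[ 0.53751954 -0.14700454  0.05709961] -2.1034376796445735 [-0.02704525 -0.00730792 -0.37370317]
```

apply_moves(
  series=[
    {"x": 0.37, "y": -0.06, "z": 0, "rx": 0, "ry": 0, "rz": 3.3, "grip": 0},
    {"x": 0.37, "y": -0.03, "z": 0, "rx": 0, "ry": 0, "rz": 3.3, "grip": 0},
    {"x": 0.36, "y": -0.01, "z": 0, "rx": 0, "ry": 0, "rz": 3.3, "grip": 0},
    {"x": 0.37, "y": 0.01, "z": 0, "rx": 0, "ry": 0, "rz": 3.3, "grip": 0},
    {"x": 0.37, "y": 0.01, "z": 0, "rx": 0, "ry": 0, "rz": 3.3, "grip": 0},
    {"x": 0.37, "y": 0.01, "z": 0, "rx": 0, "ry": 0, "rz": 3.3, "grip": 0},
    {"x": 0.33, "y": 0.05, "z": 0, "rx": 0, "ry": 0, "rz": 3, "grip": 0},
    {"x": 0.33, "y": 0.06, "z": 0, "rx": 0, "ry": 0, "rz": 3, "grip": 0},
    {"x": 0.22, "y": 0.06, "z": 0, "rx": 0, "ry": 0, "rz": 2, "grip": 0},
    {"x": 0.22, "y": 0.06, "z": 0, "rx": 0, "ry": 0, "rz": 2, "grip": 0},
    {"x": 0, "y": 0, "z": 0, "rx": 0, "ry": 0, "rz": 0, "grip": 0},
  ],
)

```text
t: 15.25
ee_pos: [0.5704, -0.1454, 0.057]
tool_rot: [0.0, -0.282, 0.959, -0.0]
wrist_force: [0.6, -0.9, -0.2]
grip_width: 0.006
gripper_force: 0.0
```

```bash
python3 - <<'E'
from workcell import r
s=r.state();print(s['ee_pos'],s['joint_pos'][5],s['wrist_force'])
E
```

```text
[ 0.5703929  -0.14540965  0.05702242] -2.5929314743237413 [ 0.64105325 -0.87390168 -0.2306438 ]
```

apply_moves(
  series=[
    {"x": 0.15, "y": 0.1, "z": 0, "rx": 0, "ry": 0, "rz": 1, "grip": 0},
    {"x": 0.15, "y": 0.1, "z": 0, "rx": 0, "ry": 0, "rz": 1, "grip": 0},
    {"x": 0, "y": 0, "z": 0, "rx": 0, "ry": 0, "rz": 0, "grip": 0},
  ],
)

```text
t: 15.55
ee_pos: [0.5733, -0.1432, 0.0569]
tool_rot: [0.0, -0.299, 0.954, -0.0]
wrist_force: [-0.3, -0.4, 0.9]
grip_width: 0.005
gripper_force: 0.2
```

apply_moves(
  series=[
    {"x": 0.12, "y": 0.08, "z": 0, "rx": 0, "ry": 0, "rz": 0, "grip": 0},
    {"x": 0, "y": 0, "z": 0, "rx": 0, "ry": 0, "rz": 0, "grip": 0},
  ],
)

```text
t: 15.75
ee_pos: [0.5743, -0.1425, 0.0568]
tool_rot: [-0.0, -0.299, 0.954, -0.0]
wrist_force: [-1.1, -3.1, 0.5]
grip_width: 0.009
gripper_force: 1.1
```

apply_moves(
  series=[
    {"x": 0.1, "y": 0.07, "z": 0, "rx": 0, "ry": 0, "rz": 0, "grip": 0},
    {"x": 0, "y": 0, "z": 0, "rx": 0, "ry": 0, "rz": 0, "grip": 0},
  ],
)

```text
t: 15.95
ee_pos: [0.5745, -0.1423, 0.0568]
tool_rot: [-0.001, -0.299, 0.954, -0.0]
wrist_force: [-5.6, -6.2, 2.4]
grip_width: 0.005
gripper_force: 4.2
```

apply_moves(
  series=[
    {"x": -0.8, "y": -0.5, "z": 0, "rx": 0, "ry": 0, "rz": 0, "grip": 0},
    {"x": -1.6, "y": -1, "z": 0, "rx": 0, "ry": 0, "rz": 0, "grip": 0},
    {"x": 0, "y": 0, "z": 3, "rx": 0, "ry": 0, "rz": 0, "grip": 0},
    {"x": 0, "y": 0, "z": 4, "rx": 0, "ry": 0, "rz": 0, "grip": 0},
    {"x": -1, "y": -2, "z": 4, "rx": 0, "ry": 0, "rz": 0, "grip": 0},
    {"x": -2, "y": -3, "z": 3, "rx": 0, "ry": 0, "rz": 0, "grip": 0},
    {"x": -2, "y": -3.5, "z": 0, "rx": 0, "ry": 0, "rz": -3, "grip": 0},
    {"x": -2, "y": -3.5, "z": 0, "rx": 0, "ry": 0, "rz": -3, "grip": 0},
    {"x": -2, "y": -3.5, "z": 0, "rx": 0, "ry": 0, "rz": -3, "grip": 0},
    {"x": -2, "y": -3.5, "z": 0, "rx": 0, "ry": 0, "rz": -3, "grip": 0},
    {"x": -2, "y": -3.5, "z": 0, "rx": 0, "ry": 0, "rz": -3, "grip": 0},
    {"x": -2, "y": -3.5, "z": 0, "rx": 0, "ry": 0, "rz": -3, "grip": 0},
    {"x": -2, "y": -3.5, "z": 0, "rx": 0, "ry": 0, "rz": -3, "grip": 0},
    {"x": 0, "y": 0, "z": 0, "rx": 0, "ry": 0, "rz": 0, "grip": 0},
    {"x": 0, "y": 0, "z": 0, "rx": 0, "ry": 0, "rz": 0, "grip": 0},
  ],
)

```text
t: 17.45
ee_pos: [0.3809, -0.4516, 0.1963]
tool_rot: [0.0, -0.12, 0.993, 0.001]
wrist_force: [0.9, 0.7, -0.4]
grip_width: 0.003
gripper_force: 0.0
```

```bash
python3 - <<'E'
from h import *
import cv2
s=r.state(); print(s['t'],s['ee_pos'],s['wrist_force'])
im=np.mean([r.get_image("top").astype(float) for _ in range(6)],0)[:,:,::-1]
old=np.load("pics/t6.npy"); 
c=slice(213,236),slice(325,350)   # peg + index region
for n,a in(('old',old),('new',im)):
    m=a[c].mean(2); k=m>190; k[:, :9]=0; ys,xs=np.nonzero(k); print(n,len(xs),xs.mean()+325,ys.mean()+213)
    k=cv2.matchTemplate(a[c].astype(np.float32),old[225:237,336:347].astype(np.float32)[:8],5)if 0 else 0
print('diff peg/rider area',np.abs(im-old)[218:252,334:360].mean(),np.abs(im-old)[205:218,334:350].mean())
g=im[185:235,365:405].max(2); ys,xs=np.nonzero(g<55); print('knob dark px',len(xs),xs.mean()+365,ys.mean()+185)
ci=r.camera_info('top'); f=200/np.tan(np.radians(ci['fov_y'])/2)
for j in(.06,1.05,1.2):
    a=j+np.radians(-125+4.8); X=np.array([.5523+.062*np.cos(a),-.083+.062*np.sin(a),.046]); q=ci['R']@X+ci['t']; print(j,f*q[0]/q[2]+ci['cx'],f*q[1]/q[2]+ci['cy'])
E
```

```text
17.45 [ 0.38089043 -0.45161776  0.19634592] [ 0.92159249  0.66904649 -0.3545734 ]
old 13 341.61538461538464 229.3846153846154
new 0 nan nan
diff peg/rider area 39.5204248366013 13.325587606837606
knob dark px 7 381.2857142857143 192.42857142857142
0.06 389.3981537232693 209.35469953276174
1.05 383.6249860144152 193.09349842243242
1.2 381.40922570319265 191.33968804145928<stdin>:8: RuntimeWarning: Mean of empty slice.
  ret = ret.dtype.type(ret / rcount)
```

The lever's knob is at its stop. The shadow has changed over the dial, so I'll recheck the peg position by normalised template match.

```bash
python3 - <<'E'
from h import *
import cv2
im=np.mean([r.get_image("top").astype(float) for _ in range(6)],0)[:,:,::-1]; old=np.load("pics/t6.npy")
def f(a): return cv2.resize(np.log(a[212:246,332:358].mean(2)+5).astype(np.float32),None,fx=8,fy=8,interpolation=2)
A,B=f(old),f(im)
for n,(x,y,w,h) in {'peg':(6,13,9,11),'index':(10,20,10,10)}.items():
    t=A[y*8:(y+h)*8,x*8:(x+w)*8]; m=cv2.matchTemplate(B,t,cv2.TM_CCOEFF_NORMED); _,v,_,l=cv2.minMaxLoc(m); print(n,v,l[0]/8-x,l[1]/8-y)
print(im[225:240,334:352].mean(2).astype(int))
E
```

```text
peg 0.9051518440246582 -0.375 0.375
index 0.9796385169029236 0.0 0.0
[[ 71  71  65  66  69  71  71  72  73  73  71  69  70  70  71  70  72  69]
 [ 72  68  67  70  70  74  82  88  87  81  74  71  71  70  70  71  69  70]
 [ 73  67  69  70  76  89 106 115 116 105  89  74  70  70  70  70  70  71]
 [ 76  71  71  74  84 106 124 132 133 125 106  80  70  70  70  70  70  70]
 [ 85  76  70  76  94 118 132 136 136 132 114  84  71  69  69  71  70  69]
 [ 94  84  74  80 105 131 141 142 137 132 113  84  70  71  70  70  70  71]
 [ 97  90  80  85 108 132 148 148 137 126 107  81  73  71  70  69  71  71]
 [100  94  90  99 114 122 133 133 123 115 101  82  73  70  71  68  72  81]
 [100  98 102 118 130 119 116 115 111 108 100  82  72  69  70  69  74  94]
 [100 100 104 121 135 127 115 111 110 109 100  83  71  69  70  73  85 109]
 [ 99 100 101 109 123 126 117 113 112 109  99  81  71  69  70  79 101 122]
 [ 99  99  99 101 104 108 108 105 104 107 109  94  77  71  75  90 114 131]
 [100 100  99  97  91  86  88  87  86  95 112 112  95  79  88 107 124 135]
 [ 97  99  99  97  89  76  74  73  74  81  99 116 110  96 102 111 119 131]
 [ 98  99 100  95  85  74  69  70  69  73  82  99 111 116 121 114 108 117]]
```

The index line has not moved and the lever is at its stop, so I'm handing in.

```bash
python3 -c "
from workcell import r
print(r.finish_job())"
```

```text
the job is handed in; nothing more can be done
None
```

I pushed the dial until its index line met the rider's line, then pushed the clamp lever to its stop and handed the job in at about 18 s. By camera, the lines were still aligned after clamping and the lever read about 1.2 rad; the judge's verdict was not shown.

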